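# Level the countertop filter unit and hold its lid pressed

### The job

The white countertop filter unit stands too high at the front and its lid is open: lower the lid gently until it is shut, then turn the black levelling knob at the front of the unit until the unit is level, so that the bubble of the spirit level on the lid stands in the middle between its two lines while the lid is pressed down fully home against its springy seal. Finish with the fingers pressing down on the spirit level, firmly but not hard, the lid home and the bubble in the middle: the program ends while still pressing, nothing is released. Leave the small things lying around where they are.

Things in the scene. Friction and masses are not known exactly. Their poses are not given: they have to be found in the camera images.
- unit: White plastic filter housing, 170 (its x) x 180 x 52 mm, on two rear rubber feet and a levelling foot in front. Origin: on its rear tilt axis, 14 mm above the worktop; front wall 155 mm along -x (towards the robot), rim 56 mm above the origin. z is up when level; at the start the front is 0.015 to 0.036 rad too high. It cannot shift or yaw, only tilt about its y when the knob is turned.
- foot_knob (a joint): Turn of the levelling knob in rad, counter-clockwise from above positive; 0 at the start, stops at -0.4 and 1.6. Each rad counter-clockwise tilts the front down by 0.03 rad (the knob itself sinks 6.3 mm with it) and moves the bubble by 15 mm towards the back. Friction (0.2 to 0.3 N m) holds it where it is left; a light grip slips.
- knob_grip (a point): Centre of the black fluted round levelling knob (39 mm diameter), on its upright axis, halfway up its 23 mm high gripping band; the knob's top is 15 mm higher, about 110 mm above the worktop. Below the band the knob narrows; the lug that carries it is 33 mm below this point. The axis is 55 mm in front of the housing's front wall; the shut lid's top is about 10 mm below this point.
- lid (a joint): Angle of the lid in rad: 0 shut, about 0.7 to 1.1 at the start. It is hinged at the back of the housing (the free edge, nearest the robot, rises as it opens); a stiff hinge holds it where it is left. A push of 1 to 3 N on the spirit level's pad moves it.
- lid_hinge (a point): Midpoint of the lid's hinge axis at the back upper edge of the housing; the axis is the unit's y. The lid is 170 mm deep, 180 mm wide, 8 mm thick, its underside level with this point when shut.
- seal (a joint): Compression of the springy seal, in rad of the lid about the same hinge: 0.015 when nothing presses (the shut lid stands 0.015 rad high, 2.5 mm at its front edge), 0 when the lid is pressed fully home. About 3 N on the pad compresses it fully.
- level: Aluminium spirit level fixed lengthwise along the middle of the lid's outer face, 126 x 30 mm, 16 mm high at the pad; x along the vial to the back when shut. Origin: on the lid's outer face under the vial's centre, 80 mm in front of the hinge and 8 mm out from the hinge plane when shut.
- press (a point): Centre of the top face of the spirit level's flat pad, 36 x 30 mm with a dark rubber inlay, at the end of the level nearest the lid's free edge: 142.5 mm from the hinge axis along the lid and 24 mm out from the lid's underside. x along the lid towards the hinge, z out of the lid's outer face.
- vial (a point): Middle of the green vial (84 mm long) between its two black lines, which stand 18 mm apart; x along the vial towards the back of the unit, z out of the lid. The pressed-home, level lid has the bubble here.
- bubble_mid (a point): Centre of the pale bubble, 14 x 7 mm, in the vial. It runs to the higher end: 0.5 mm along the vial per mrad of the lid's tilt (front high: towards the front), and takes about 1.5 s to settle; it stops 36 mm either side of the middle.
- tub: Small round grease tub with a blue lid, 48 mm diameter, 32 mm high, left of the unit; leave alone. Origin at the centre of its underside.
- roll: Small dark roll of tape, 55 mm diameter, 19 mm high, right of the unit; leave alone. Origin at the centre of its underside.
- elbow: Small white plastic pipe elbow, 35 x 35 x 18 mm, lying front left of the unit; leave alone. Origin at the centre of its underside.

How it is judged:
On the way, in this order (a step that is already met when the one before it is completed fails the run):
1. the lid has been lowered shut (value of joint lid below 0.03 rad), for 0.2 s.
2. the unit is level, with the lid still shut (angle between unit's own z axis and vertical below 0.006 rad and value of joint lid below 0.03 rad), for 0.2 s.
At the end, for the whole second after the job is handed in: The lid is shut (within 0.03 rad) and its seal pressed home (within 0.004 rad), the unit is level within 0.0065 rad, the bubble's centre is within 3.5 mm of the middle of the vial, and the fingers are still pressing on the spirit level with 2.5 to 30 N (value of joint lid below 0.03 rad and value of joint seal below 0.004 rad and angle between unit's own z axis and vertical below 0.0065 rad and x of bubble_mid in the frame of vial between -0.0035 and 0.0035 m and contact force between the fingers and level between 2.5 and 30 N); the arm keeps its last pose, push and grip.
It fails at once if the lid was slammed (faster than 2.5 rad/s) (velocity of joint lid below -2.5 rad/s).
It fails at once if the spirit level was pressed with more than 45 N (contact force between the arm and level above 45 N).
It fails at once if a bystander was moved more than 20 mm (distance of any of tub, roll, elbow from where it was at the start of the episode above 0.02 m).
It also fails if it takes over 58 s, if anything falls off the work surface, if the arm or the gripper's body presses on something with over 40 N, if the wrist force passes 120 N, or if a joint passes its speed limit or range.

### The arm

A 7-joint arm with a two-finger parallel gripper is mounted at the origin on a cart in front of the work surface, level with it; the furniture and walls round the work are solid. World frame = base frame: x ahead of the robot, y to its left, z up, the work surface at z = 0. Lengths are in m, angles in rad, forces in N, time in s.
With the tool pointing down it reaches from about 0.425 to 0.875 m from the base axis. Payload 4.7 kg.
Tool frame: the origin (TCP) lies at the very end of the fingers, on their centre line; the grasp point (between the pads) lies behind it (ctrl.tcp_to_grasp is the z of the grasp point in the tool frame, in m); z points along the fingers, y is the line along which they close (so a half turn about z gives the same grasp; the last joint's range is limited). The gripper opens to 87 mm and grips with 3 to 60 N. Pads are 19 mm wide; open, the fingers measure 117 mm over their backs; the gripper's body (75 mm by 190 mm) begins 51 mm behind the grasp point.
Start: joints at [-1.253, 0.321, -0.07, 1.45, 0.023, 1.371, -0.057], TCP at [0.194, 0.62, 0.193] pointing down, gripper open.
Joint ranges: [-2.86, 2.86], [-0.3, 2.09], [-1.38, 1.24], [0.06, 2.45], [-1.56, 4.7], [0.09, 2.05], [-2.69, 2.69]. Speed limits (rad/s): [2.57, 2.57, 3.14, 3.14, 3.14, 3.14, 3.14].

### API

Orientations are given as a rotation vector (axis times angle).
In Python, from bench import ctrl gives the robot as it stands.
- The arm moves only by the tool step_arm, never from a script. Its argument "targets" is a list of rows, each a list of 7 numbers: the shift along the world's x, y, z in cm, then the turn, a rotation vector about the world's x, y, z in degrees, then the opening, from 0 (shut) to 1 (fully open). A call has exactly 5 rows; each row shifts and turns the commanded pose from where the row before left it; what a row does not reach is not made up. A row lasts 1/12 s, in which the tool goes at most 41.7 mm and 7.16 degrees, less where a joint would pass 70% of its speed; a pose out of reach is approached as far as the arm can. A call with a gripper value outside its range is refused whole. The fingers move at their own pace and stop on an object; "force" is the grip in N (left out, the last holds). Time passes only in rows, so rows that do not move let the fingers close, or fill a call up. It gives the time, the measured TCP pose, the force, the opening and the grip force at its end, in the units of the state.
- ctrl.get_state(): the state, without advancing time (a new reading comes with each control period).
- ctrl.get_image(name): name is "side" or "top" or "wrist"; returns (picture, depth): 420x560x3 uint8, red, green, blue; 420x560 float32, m along the optical axis (not along the pixel's ray), 0 where there is no reading.
- ctrl.camera_params(name): a dict with "intrinsics" (3x3 intrinsics, pixels), "distortion" ([k1, k2, p1, p2, k3] as OpenCV has them; the pictures are not rectified), "rvec" (rotation vector, rad) and "tvec" (3), from world to camera coordinates, as OpenCV has them; the wrist camera has in their place "hand_eye" (4x4, takes a point from camera to tool coordinates, whose origin is the TCP and whose axes are the flange's). Camera axes: x right, y down, z forward; pixel columns grow to the right and rows downward; lengths in m; the calibration is good to about 2 mm. A picture is of the moment at which its call begins: read the wrist's pose just before it. camera_params takes no time and is no camera call.
- ctrl.close_job(): hands the job in; it is judged then, once.
The state is a dict: "time": time; "joint_positions": joint angles; "qd": joint speeds; "joint_torque": joint torques, N m; "position": TCP position; "tool_rot": TCP orientation; "ft_force": force on the tool from outside, world axes, zero at the start; "torque": the same for the moment, N m; "grip_width": opening from 0.0 (shut) to 1.0 (fully open); "grip_force": force on a finger pad.
Only numpy, scipy, OpenCV 4.12 (cv2) and the standard library are available. Lean on these libraries where they do the work, as an engineer would, in place of code of your own. Each camera call takes 0.05 s, during which the arm holds its last target. There are 200 camera calls.

## Working session

There is one attempt and no reset: what is moved stays moved. The work goes in short steps, Python scripts to look and compute and a tool call to move; the robot and the scene stay as the last step left them, time stands still between calls to the robot, and variables do not carry over. Pictures are saved under pics/ and viewed, at most 10 in all, crops included, and the job is handed in when it is done.

Besides the shell and the picture viewer there is one more tool, called by a JSON object that holds its "method" and its "body". step_arm: Moves the arm, as the interface text tells. Its arguments: {"type":"object","properties":{"targets":{"type":"array"},"force":{"type":"number"}},"required":["targets"]}

```bash
ls; mkdir -p pics; python3 - <<'E'
from bench import ctrl
import cv2, numpy as np
s=ctrl.get_state(); print(s)
print(ctrl.tcp_to_grasp)
ims=[]
for n in ("side","top"):
    p,d=ctrl.get_image(n); cv2.imwrite(f"pics/{n}0.png",p[:,:,::-1]); np.save(f"pics/{n}0.npy",d)
    c=ctrl.camera_params(n); print(n,{k:np.round(v,4).tolist() for k,v in c.items()})
c=ctrl.camera_params("wrist");print(c)
E
```

```text
pics
{'time': 0.0, 'joint_positions': array([-1.25292002,  0.32180335, -0.07009415,  1.45167219,  0.02265213,
        1.37078107, -0.05690215]), 'qd': array([ 0.00096618,  0.00015641, -0.00110316,  0.00115429,  0.00029074,
       -0.00125289,  0.00053557]), 'joint_torque': array([ 3.58279021e-04, -4.91298687e+01, -4.03822605e-01, -3.12518513e+01,
       -6.39984920e-02,  4.37914033e-02,  1.79502413e-04]), 'position': array([0.19431589, 0.61964556, 0.19227582]), 'tool_rot': array([-4.75242783e-01, -3.10529651e+00,  2.94041066e-03]), 'ft_force': array([ 0.27941595, -0.70958051,  0.03111352]), 'torque': array([-0.00424388,  0.03496028, -0.01742267]), 'grip_force': 0.0, 'grip_width': 0.9993363291197973}
-0.0187
side {'intrinsics': [[379.1995, 0.0, 275.3145], [0.0, 379.1995, 210.7027], [0.0, 0.0, 1.0]], 'distortion': [-0.0696, 0.0, 0.0, 0.0, 0.0], 'rvec': [0.7204, -2.6414, 1.0603], 'tvec': [0.4714, 0.2949, 0.6917]}
top {'intrinsics': [[520.2213, 0.0, 271.496], [0.0, 520.2213, 213.5865], [0.0, 0.0, 1.0]], 'distortion': [-0.0325, 0.0, 0.0, 0.0, 0.0], 'rvec': [2.1531, -2.1398, 0.0969], 'tvec': [-0.0401, 0.6001, 1.0175]}
{'intrinsics': array([[374.33190422,   0.        , 279.0212186 ],
       [  0.        , 374.33190422, 208.21127501],
       [  0.        ,   0.        ,   1.        ]]), 'distortion': array([-0.04687202,  0.        ,  0.        ,  0.        ,  0.        ]), 'hand_eye': array([[-1.20789871e-04, -9.60958889e-01, -2.76691163e-01,
         7.66507362e-02],
       [ 9.99999755e-01,  7.46320964e-05, -6.95751235e-04,
         9.24494419e-04],
       [ 6.89238375e-04, -2.76691179e-01,  9.60958644e-01,
        -1.90504427e-01],
       [ 0.00000000e+00,  0.00000000e+00,  0.00000000e+00,
         1.00000000e+00]])}
```

View pics/side0.png

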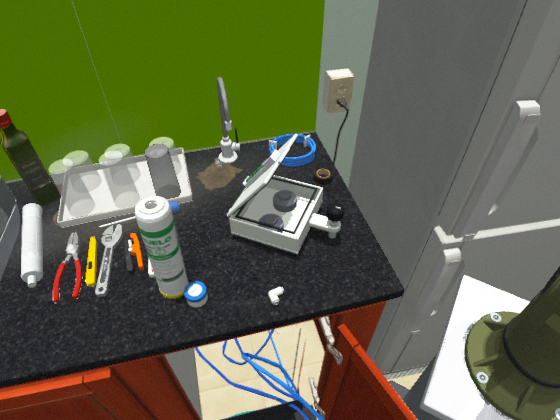

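View pics/top0.png

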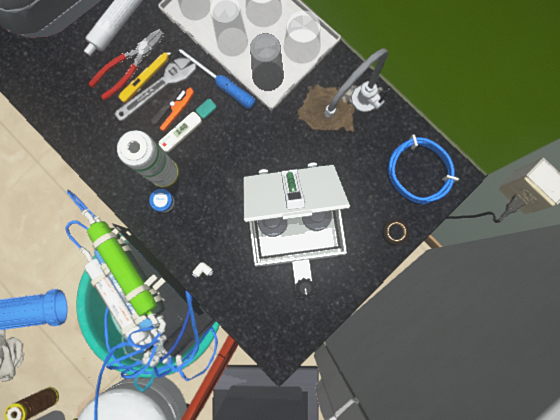

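The side view shows the open unit, with the knob at about (336,213). In the top view the knob is at (305,288), the level on the lid at about (293,188), the tub at (161,200), the elbow at (203,270) and the tape at (397,231).

```bash
cat > h.py <<'E'
from bench import ctrl
import cv2, numpy as np
from scipy.spatial.transform import Rotation as R
def cam(n,s=None):
    c=ctrl.camera_params(n);K=c["intrinsics"];D=c["distortion"]
    if n=="wrist":
        H=c["hand_eye"];Rt=R.from_rotvec(s["tool_rot"]).as_matrix()
        Rw=Rt@H[:3,:3];o=Rt@H[:3,3]+s["position"]
    else:
        Rc=R.from_rotvec(c["rvec"]).as_matrix();Rw=Rc.T;o=-Rc.T@c["tvec"]
    return K,D,Rw,o
def rays(n,uv,s=None):
    K,D,Rw,o=cam(n,s)
    x=cv2.undistortPoints(np.array(uv,float).reshape(-1,1,2),K,D)[:,0]
    return o,np.c_[x,np.ones(len(x))]@Rw.T   # depth*ray+o
def plane(n,uv,z,s=None):
    o,r=rays(n,uv,s);return o+r*((z-o[2])/r[:,2])[:,None]
def cloud(n,d,s=None):
    h,w=d.shape;u,v=np.meshgrid(np.arange(w),np.arange(h))
    o,r=rays(n,np.c_[u.ravel(),v.ravel()],s)
    return (o+r*d.reshape(-1,1)).reshape(h,w,3)
def two(a,ua,b,ub):
    oa,ra=rays(a,[ua]);ob,rb=rays(b,[ub]);A=np.zeros((3,3));y=np.zeros(3)
    for o,r in((oa,ra[0]),(ob,rb[0])):
        r=r/np.linalg.norm(r);P=np.eye(3)-np.outer(r,r);A+=P;y+=P@o
    return np.linalg.solve(A,y)
E
python3 - <<'E'
from h import *
np.set_printoptions(precision=4,suppress=True)
d=np.load('pics/top0.npy');P=cloud('top',d)
for u,v in [(305,288),(305,282),(302,270),(161,200),(203,270),(397,231),(295,182),(293,202),(255,190),(335,190),(250,215),(345,210),(260,255),(335,250)]: print((u,v),P[v,u])
# knob: dark points with z .09-.13 
p=cv2.imread('pics/top0.png');g=p.max(2)
m=(g<70)&(P[...,2]>.085)&(P[...,2]<.13);m[:270]=0;m[310:]=0
v,u=np.nonzero(m);sel=(u>285)&(u<325);print(sel.sum(),P[v[sel],u[sel]].mean(0),u[sel].min(),u[sel].max(),v[sel].min(),v[sel].max(),P[v[sel],u[sel]][:,2].max())
# lid plane
m=np.zeros(d.shape,bool);m[182:208,250:282]=1;m[182:206,308:340]=1
Q=P[m];c=Q.mean(0);n=np.linalg.svd(Q-c,full_matrices=0)[2][2];n*=np.sign(n[2]);print('lid n',n,c,np.arccos(n[2]))
# rim outline
print('two knob',two('top',(305,287),'side',(337,211)))
E
```

```text
(305, 288) [ 0.4533 -0.1015  0.1086]
(305, 282) [ 0.4643 -0.1015  0.1095]
(302, 270) [ 0.487  -0.0976  0.0526]
(161, 200) [0.6274 0.1903 0.034 ]
(203, 270) [0.4858 0.1032 0.017 ]
(397, 231) [ 0.5692 -0.2956  0.0013]
(295, 182) [ 0.6464 -0.0821  0.139 ]
(293, 202) [ 0.5986 -0.0776  0.2143]
(255, 190) [ 0.6332 -0.0081  0.1275]
(335, 190) [ 0.6275 -0.1527  0.1652]
(250, 215) [ 0.5773 -0.005   0.2064]
(345, 210) [ 0.6126 -0.1886  0.0006]
(260, 255) [ 0.5149 -0.016   0.0762]
(335, 250) [ 0.528  -0.165   0.0253]
128 [ 0.4508 -0.101   0.1055] 296 314 279 298 0.11145924064356738
lid n [0.976  0.032  0.2153] [ 0.6202 -0.0778  0.166 ] 1.3538455499485358
two knob [ 0.4519 -0.1031  0.0957]
```

```bash
python3 - <<'E'
import cv2
a=cv2.imread('pics/top0.png')[150:310,220:380];b=cv2.imread('pics/side0.png')[120:280,210:370]
cv2.imwrite('pics/c1.png',cv2.resize(cv2.hconcat([a,b]),(800,400),interpolation=cv2.INTER_CUBIC))
E
```

```text
(no output)
```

View pics/c1.png

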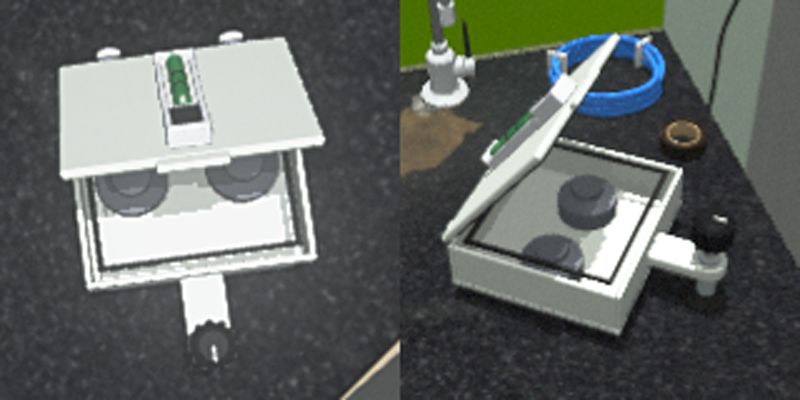

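```bash
python3 - <<'E'
from h import *
np.set_printoptions(precision=4,suppress=True)
c=lambda l:[(220+x/2.5-.3,150+y/2.5-.3) for x,y in l]
def yaw(a): d=a[1]-a[0]; return np.degrees(np.arctan2(d[0],-d[1])),np.linalg.norm(d)
a=plane('top',c([(88,277),(316,250)]),.074);print('rim',a,yaw(a),a.mean(0))
a=plane('top',c([(64,176),(325,143)]),.2);print('lid free z.2',a,yaw(a),a.mean(0))
print('knob top',plane('top',c([(208,345)]),.109))
print('pad',plane('top',c([(166,107),(200,104),(208,140),(171,145)]),.2))
print('hinge side',plane('top',c([(60,65),(287,38)]),.07))
# side+top: lid free corners: side crop scale 2.5 origin (210,120)
s=lambda x,y:(210+(x-400)/2.5-.3,120+y/2.5-.3)
print('two near-left corner', two('top',c([(325,143)])[0],'side',s(618,38)), two('top',c([(64,176)])[0],'side',s(447,237)))
print(two('top',c([(208,345)])[0],'side',s(716,220)))
P=cloud('top',np.load('pics/top0.npy'))
np.set_printoptions(suppress=True,linewidth=200)
for u in (248,262,275): print(u,[tuple(np.round(P[v,u],3)) for v in range(172,224,4)])
for u in (290,296): print(u,[tuple(np.round(P[v,u],3)) for v in range(168,214,3)])
E
```

```text
rim [[ 0.5043 -0.0062  0.074 ]
 [ 0.5262 -0.1818  0.074 ]] (np.float64(7.112779321650142), np.float64(0.17698918782972098)) [ 0.5153 -0.094   0.074 ]
lid free z.2 [[ 0.5692  0.0034  0.2   ]
 [ 0.5926 -0.1742  0.2   ]] (np.float64(7.516457645452464), np.float64(0.17910109998075824)) [ 0.5809 -0.0854  0.2   ]
knob top [[ 0.4538 -0.0976  0.109 ]]
pad [[ 0.6171 -0.0659  0.2   ]
 [ 0.6192 -0.0892  0.2   ]
 [ 0.5944 -0.0946  0.2   ]
 [ 0.5908 -0.0694  0.2   ]]
hinge side [[ 0.6713  0.0182  0.07  ]
 [ 0.6934 -0.161   0.07  ]]
two near-left corner [ 0.5919 -0.1731  0.2078] [0.6063 0.0287 0.1196]
[ 0.4522 -0.0982  0.1102]
248 [(np.float64(0.693), np.float64(0.015), np.float64(0.001)), (np.float64(0.669), np.float64(0.009), np.float64(0.08)), (np.float64(0.658), np.float64(0.008), np.float64(0.095)), (np.float64(0.648), np.float64(0.007), np.float64(0.108)), (np.float64(0.638), np.float64(0.005), np.float64(0.123)), (np.float64(0.628), np.float64(0.004), np.float64(0.134)), (np.float64(0.618), np.float64(0.003), np.float64(0.151)), (np.float64(0.609), np.float64(0.002), np.float64(0.162)), (np
[... 3075 characters left out ...]
651), np.float64(-0.084), np.float64(0.132)), (np.float64(0.644), np.float64(-0.084), np.float64(0.144)), (np.float64(0.636), np.float64(-0.084), np.float64(0.155)), (np.float64(0.629), np.float64(-0.083), np.float64(0.168)), (np.float64(0.62), np.float64(-0.083), np.float64(0.189)), (np.float64(0.613), np.float64(-0.083), np.float64(0.2)), (np.float64(0.606), np.float64(-0.083), np.float64(0.21)), (np.float64(0.601), np.float64(-0.083), np.float64(0.213)), (np.float64(0.596), np.float64(-0.083), np.float64(0.213)), (np.float64(0.591), np.float64(-0.083), np.float64(0.209)), (np.float64(0.586), np.float64(-0.083), np.float64(0.208)), (np.float64(0.58), np.float64(-0.083), np.float64(0.216))]
```

{"method": "step_arm", "body": {"targets": [[1.8, -2.8, 0.6, 0, 0, 1, 0], [1.8, -2.8, 0.6, 0, 0, 1, 0], [1.8, -2.8, 0.6, 0, 0, 1, 0], [1.8, -2.8, 0.6, 0, 0, 1, 0], [1.8, -2.8, 0.6, 0, 0, 1, 0]], "force": 10}}

```text
time: 0.52
position: [0.285, 0.4785, 0.2231]
tool_rot: [-0.338, -3.123, 0.001]
ft_force: [1.1, 0.1, 0.9]
grip_width: 0.706
grip_force: 0.0
```

{"method": "step_arm", "body": {"targets": [[1.8, -2.8, 0.6, 0, 0, 1, 0], [1.8, -2.8, 0.6, 0, 0, 1, 0], [1.8, -2.8, 0.6, 0, 0, 1, 0], [1.8, -2.8, 0.6, 0, 0, 1, 0], [1.8, -2.8, 0.6, 0, 0, 1, 0]]}}

```text
time: 0.93
position: [0.3749, 0.3385, 0.2533]
tool_rot: [-0.202, -3.135, 0.0]
ft_force: [0.4, -0.7, -0.9]
grip_width: 0.325
grip_force: 0.0
```

{"method": "step_arm", "body": {"targets": [[1.8, -2.8, 0.4, 0, 0, 1, 0], [1.8, -2.8, 0.4, 0, 0, 1, 0], [1.8, -2.8, 0.4, 0, 0, 1, 0], [1.8, -2.8, 0.4, 0, 0, 1, 0], [1.8, -2.8, 0.4, 0, 0, 1, 0]]}}

```text
time: 1.35
position: [0.4649, 0.1986, 0.2733]
tool_rot: [-0.065, -3.141, -0.0]
ft_force: [0.6, -0.3, 0.8]
grip_width: 0.015
grip_force: 0.0
```

{"method": "step_arm", "body": {"targets": [[1.8, -2.8, 0.2, 0, 0, 1, 0], [1.8, -2.8, 0.2, 0, 0, 1, 0], [1.8, -2.8, 0.2, 0, 0, 1, 0], [1.8, -2.8, 0.2, 0, 0, 1, 0], [1.8, -2.8, 0.2, 0, 0, 1, 0]]}}

```text
time: 1.77
position: [0.5549, 0.0588, 0.2832]
tool_rot: [0.073, -3.14, -0.0]
ft_force: [1.3, -0.6, 0.3]
grip_width: 0.003
grip_force: 0.0
```

{"method": "step_arm", "body": {"targets": [[1.8, -2.8, 0, 0, 0, 1, 0], [1.8, -2.8, 0, 0, 0, 1, 0], [1.8, -2.8, 0, 0, 0, 1, 0], [1.8, -2.8, 0, 0, 0, 1, 0], [1.8, -2.8, 0, 0, 0, 1, 0]]}}

```text
time: 2.18
position: [0.645, -0.0809, 0.2829]
tool_rot: [0.21, -3.134, -0.0]
ft_force: [0.6, 0.6, 0.4]
grip_width: 0.004
grip_force: 0.0
```

```bash
python3 - <<'E'
from h import *
np.set_printoptions(precision=4,suppress=True)
s=ctrl.get_state();print(s['position'],R.from_rotvec(s['tool_rot']).as_matrix(),s['ft_force'],s['time'],s['grip_width'])
p,d=ctrl.get_image('wrist');cv2.imwrite('pics/w1.png',p[:,:,::-1])
prev=np.array([s['position'][0],s['position'][1],s['position'][2]])
H=np.array([.676,-.069,.07]);ux=np.array([.991,.13,0])
for i,a in enumerate(np.r_[.99,.92:.02:16j]):
    off=.0095*min(1,a/.4); g=.02 if i==0 else 0
    x=-.1425*np.cos(a)+(.024+g)*np.sin(a)+off; z=.1425*np.sin(a)+(.024+g)*np.cos(a)
    t=H+ux*x+[0,0,z];print(round(a,2),t,np.round((t-prev)*100,2));prev=t
E
```

```text
[ 0.645  -0.0809  0.2829] [[-0.991  -0.1336 -0.0007]
 [-0.1336  0.991   0.0002]
 [ 0.0007  0.0003 -1.    ]] [0.5979 0.5976 0.3854] 2.1833 0.004293409685734443
0.99 [ 0.6444 -0.0731  0.2133] [-0.06  0.78 -6.96]
0.92 [ 0.6188 -0.0765  0.1979] [-2.56 -0.34 -1.54]
0.86 [ 0.6113 -0.0775  0.1937] [-0.75 -0.1  -0.43]
0.8 [ 0.6041 -0.0784  0.1889] [-0.72 -0.09 -0.47]
0.74 [ 0.5972 -0.0793  0.1838] [-0.69 -0.09 -0.51]
0.68 [ 0.5906 -0.0802  0.1783] [-0.66 -0.09 -0.55]
0.62 [ 0.5843 -0.081   0.1723] [-0.63 -0.08 -0.59]
0.56 [ 0.5784 -0.0818  0.166 ] [-0.59 -0.08 -0.63]
0.5 [ 0.5729 -0.0825  0.1594] [-0.55 -0.07 -0.66]
0.44 [ 0.5678 -0.0832  0.1524] [-0.51 -0.07 -0.7 ]
0.38 [ 0.5626 -0.0839  0.1451] [-0.52 -0.07 -0.73]
0.32 [ 0.557  -0.0846  0.1376] [-0.57 -0.07 -0.75]
0.26 [ 0.5518 -0.0853  0.1298] [-0.52 -0.07 -0.78]
0.2 [ 0.547  -0.0859  0.1218] [-0.47 -0.06 -0.8 ]
0.14 [ 0.5428 -0.0865  0.1137] [-0.43 -0.06 -0.82]
0.08 [ 0.539  -0.087   0.1053] [-0.38 -0.05 -0.83]
0.02 [ 0.5358 -0.0874  0.0968] [-0.33 -0.04 -0.85]
```

{"method": "step_arm", "body": {"targets": [[0, 0.1, -1.4, 0, 0, 0, 0], [0, 0.1, -1.4, 0, 0, 0, 0], [0, 0.1, -1.4, 0, 0, 0, 0], [0, 0.1, -1.4, 0, 0, 0, 0], [0, 0, -1.4, 0, 0, 0, 0]]}}

```text
time: 2.65
position: [0.6441, -0.0752, 0.2121]
tool_rot: [0.208, -3.134, -0.001]
ft_force: [-0.7, 0.4, 0.8]
grip_width: 0.008
grip_force: 0.0
```

{"method": "step_arm", "body": {"targets": [[-0.9, -0.1, -0.5, 0, 0, 0, 0], [-0.9, -0.1, -0.5, 0, 0, 0, 0], [-0.8, -0.1, -0.5, 0, 0, 0, 0], [-0.7, -0.1, -0.4, 0, 0, 0, 0], [-0.7, -0.1, -0.5, 0, 0, 0, 0]]}}

```text
time: 3.07
position: [0.6038, -0.0806, 0.1889]
tool_rot: [0.208, -3.134, -0.0]
ft_force: [0.7, 0.1, -1.0]
grip_width: 0.003
grip_force: 0.0
```

{"method": "step_arm", "body": {"targets": [[-0.7, -0.1, -0.5, 0, 0, 0, 0], [-0.7, -0.1, -0.5, 0, 0, 0, 0], [-0.6, -0.1, -0.6, 0, 0, 0, 0], [-0.6, -0.1, -0.6, 0, 0, 0, 0], [-0.6, -0.1, -0.7, 0, 0, 0, 0]]}}

```text
time: 3.48
position: [0.5691, -0.0859, 0.1624]
tool_rot: [0.207, -3.13, -0.003]
ft_force: [-6.5, -0.2, 11.0]
grip_width: 0.005
grip_force: 4.6
```

```bash
python3 - <<'E'
from h import *
np.set_printoptions(precision=4,suppress=True)
p,d=ctrl.get_image('side');q,_=ctrl.get_image('wrist')
cv2.imwrite('pics/c2.png',cv2.hconcat([cv2.resize(p[120:280,210:370],(400,400)),cv2.resize(q,(400,400))])[:,:,::-1])
E
```

```text
(no output)
```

View pics/c2.png

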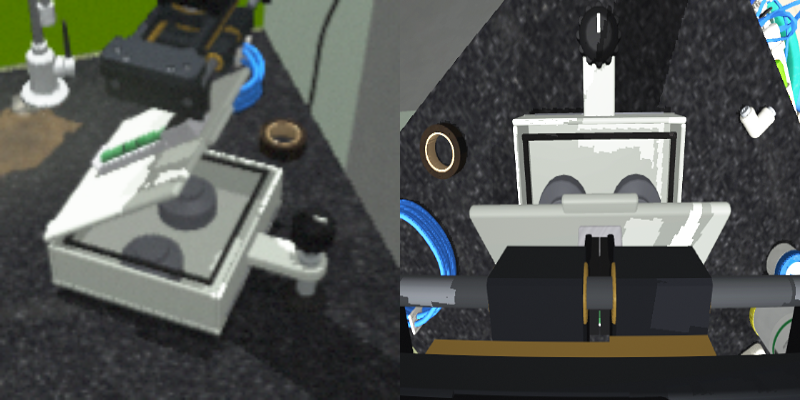

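The lid has come down to about 0.55 rad, with the fingers at the pad. The force direction says they are jammed against the vial housing, so I'll shift towards the free edge.

{"method": "step_arm", "body": {"targets": [[-0.4, 0.1, 0.3, 0, 0, 0, 0], [-0.3, 0.1, 0.2, 0, 0, 0, 0], [0, 0, 0, 0, 0, 0, 0], [0, 0, 0, 0, 0, 0, 0], [0, 0, 0, 0, 0, 0, 0]]}}

```text
time: 4.0
position: [0.5657, -0.0835, 0.1653]
tool_rot: [-0.209, 3.134, 0.0]
ft_force: [0.3, -0.5, 0.7]
grip_width: 0.007
grip_force: 0.0
```

```bash
python3 - <<'E'
from h import *
np.set_printoptions(precision=4,suppress=True)
s=ctrl.get_state();print(s['position'],s['ft_force'],s['torque'])
P,d=ctrl.get_image('side');C=cloud('side',d)
H=np.array([.676,-.069,.07]);ux=np.array([.991,.13,0]);uy=np.array([-.13,.991,0])
Q=(C.reshape(-1,3)-H);x=Q@ux;y=Q@uy;z=Q[:,2]
m=(x<0.02)&(x>-.2)&(y>.03)&(y<.085)&(z>.015)&(z<.2)
m&=z>-.4*x+.0
c=np.polyfit(x[m],z[m],1);print(m.sum(),c,np.arctan(-c[0]))
m=(abs(y)<.014)&(x<0.02)&(x>-.2)&(z>.015)&(z<.14);o=np.argsort(x[m]);print(np.c_[x,y,z][m][o][::4])
E
```

```text
[ 0.5657 -0.0835  0.1653] [ 0.2856 -0.4757  0.6679] [ 0.0553 -0.023  -0.0091]
763 [-0.8666  0.0081] 0.7140487568558985
[[-0.1399  0.0063  0.1136]
 [-0.1393 -0.0132  0.1149]
 [-0.1385  0.0031  0.1162]
 [-0.1377 -0.0053  0.1149]
 [-0.1371 -0.013   0.1144]
 [-0.1362 -0.003   0.1162]
 [-0.1356  0.0131  0.1176]
 [-0.1335 -0.0103  0.1152]
 [-0.1317  0.0086  0.1128]
 [-0.1306  0.0056  0.1128]
 [-0.1288  0.001   0.1113]
 [-0.1282 -0.0006  0.1127]
 [-0.1271  0.0082  0.1109]
 [-0.1257  0.0046  0.1104]
 [-0.1242  0.0066  0.1087]
 [-0.1234  0.0056  0.1269]
 [-0.1233  0.0059  0.1351]
 [-0.1228  0.0098  0.1272]
 [-0.1221  0.007   0.1083]
 [-0.122  -0.0035  0.1304]
 [-0.1216 -0.004   0.1379]
 [-0.1211  0.0101  0.1076]
 [-0.1206 -0.0028  0.1057]
 [-0.1201  0.0087  0.1282]
 [-0.1194  0.0117  0.1055]
 [-0.1189 -0.0128  0.1087]
 [-0.1185 -0.0018  0.1114]
 [-0.1177  0.0077  0.113 ]
 [-0.1166 -0.0008  0.1143]
 [-0.1157  0.0083  0.1128]
 [-0.1151 -0.0046  0.1137]
 [-0.1145  0.0108  0.1031]
 [-0.1138  0.0093  0.1101]
 [-0.1127  0.0071  0.1246]
 [-0.1123  0.0115  0.1197]
 [-0.1117  0.0099  0.1127]
 [-0.1105
[... 2153 characters left out ...]
-0.038   0.0098  0.0495]
 [-0.0365 -0.0052  0.0582]
 [-0.0358  0.0106  0.0494]
 [-0.0346 -0.0035  0.0559]
 [-0.0338  0.0117  0.0496]
 [-0.0325  0.0032  0.0514]
 [-0.031   0.0123  0.0397]
 [-0.0302 -0.002   0.0556]
 [-0.0296  0.003   0.0471]
 [-0.0282  0.0113  0.0442]
 [-0.0274  0.0036  0.0499]
 [-0.0264  0.0024  0.0424]
 [-0.0253  0.0117  0.034 ]
 [-0.0245 -0.0026  0.0501]
 [-0.0225 -0.0009  0.0476]
 [-0.0215  0.0028  0.0441]
 [-0.0203  0.0121  0.0358]
 [-0.0196  0.0044  0.0416]
 [-0.0185 -0.0036  0.0441]
 [-0.0176  0.008   0.0249]
 [-0.0173 -0.0002  0.0402]
 [-0.0163 -0.0133  0.0417]
 [-0.0151  0.0004  0.0431]
 [-0.0146  0.0074  0.0233]
 [-0.0113  0.0011  0.02  ]
 [-0.0074 -0.0009  0.0168]]
```

```bash
python3 - <<'E'
from h import *
p,d=ctrl.get_image('side');t,dt=ctrl.get_image('top')
s=ctrl.get_state()
H=np.array([.676,-.069,.07]);ux=np.array([.991,.13,0]);uy=np.array([-.13,.991,0])
out=[]
for n,im,(r,c) in (('side',p,(120,210)),('top',t,(140,220))):
    K,D,Rw,o=cam(n)
    f=5 if n=='side' else 5
    big=cv2.resize(im[r:r+110 if n=='side' else r+110,c:c+80 if 0 else c+80*1+0] if 0 else im[r:r+116,c+(15 if n=='side' else 30):c+95 if n=='side' else c+110],None,fx=f,fy=f,interpolation=cv2.INTER_CUBIC)[:,:,::-1].copy()
    c0=c+(15 if n=='side' else 30)
    def pt(X,col):
        q,_=cv2.projectPoints(np.array([X]),cv2.Rodrigues(Rw.T)[0],-Rw.T@o,K,D);q=q[0,0];q=((q-[c0,r]+.5)*f).astype(int);cv2.circle(big,tuple(map(int,q)),3,col,-1)
    pt(s['position'],(0,0,255))
    for a,col in ((.55,(255,0,0)),(.71,(0,255,255))):
        for S,N,Y in ((.1425,.024,0),(.17,.008,.09),(.17,.008,-.09),(0,.008,.09),(0,.008,-.09)):
            pt(H+ux*(-S*np.cos(a)+N*np.sin(a))+uy*Y+[0,0,S*np.sin(a)+N*np.cos(a)],col)
    out.append(big)
cv2.imwrite('pics/c3.png',cv2.hconcat(out));print(out[0].shape,out[1].shape)
E
```

```text
(580, 400, 3) (580, 400, 3)
```

View pics/c3.png

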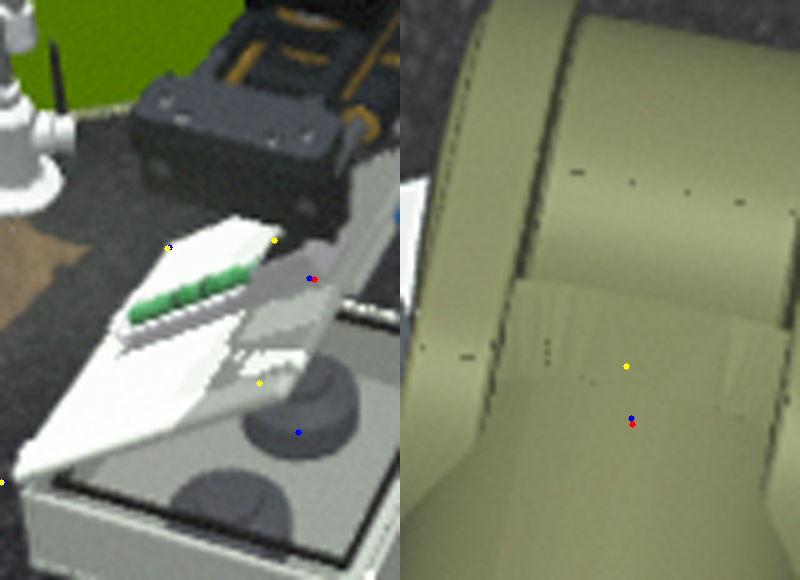

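```bash
python3 - <<'E'
from h import *
np.set_printoptions(precision=4,suppress=True)
def err(a,ua,b,ub):
    X=two(a,ua,b,ub);e=[]
    for n,u in((a,ua),(b,ub)):
        K,D,Rw,o=cam(n);q,_=cv2.projectPoints(X[None],cv2.Rodrigues(Rw.T)[0],-Rw.T@o,K,D);e.append(q[0,0]-u)
    return X,np.r_[e[0],e[1]]
c=lambda x,y:(220+x/2.5-.3,150+y/2.5-.3)
s=lambda x,y:(210+(x-400)/2.5-.3,120+y/2.5-.3)
print('hinge left',err('top',c(60,65),'side',s(447,237)))
print('free right',err('top',c(325,143),'side',s(618,38)))
print('knob',err('top',c(208,345),'side',s(716,220)))
print('front-left rim',err('top',c(88,277),'side',s(622,300)))
p0=cv2.imread('pics/top0.png');P=cloud('top',np.load('pics/top0.npy'));S=cloud('side',np.load('pics/side0.npy'))
print(np.median(P[215:260:4,255:275:4,2]),'worktop z top',np.median(P[230:260,180:200].reshape(-1,3),0),'side',np.median(S[280:290,230:250].reshape(-1,3),0))
# initial lid plane from both clouds, by region in unit coordinates
H=np.array([.676,-.069,.07]);ux=np.array([.991,.13,0]);uy=np.array([-.13,.991,0])
for n,C in(('top',P),('side',S)):
    Q=C.reshape(-1,3)-H;x,y,z=Q@ux,Q@uy,Q[:,2]
    m=(abs(y)<.08)&(abs(y)>.025)&(z>.03)&(z<.15)&(x<-.01)&(x>-.12)
    c_=np.polyfit(x[m],z[m],1)
    for _ in range(5):
        r=z-np.polyval(c_,x);mm=m&(abs(r)<.01);c_=np.polyfit(x[mm],z[mm],1)
    print(n,mm.sum(),c_,np.arctan(-c_[0]),'n',c_[1]*np.cos(np.arctan(c_[0])))
E
```

```text
hinge left (array([0.6665, 0.0158, 0.0788]), array([ 0.8358,  1.56  , -1.5013, -0.2426]))
free right (array([ 0.5919, -0.1731,  0.2078]), array([-0.0691, -0.1529,  0.1238,  0.0148]))
knob (array([ 0.4522, -0.0982,  0.1102]), array([ 0.3383,  0.9379, -0.8304, -0.0865]))
front-left rim (array([ 0.4996, -0.0078,  0.0665]), array([ 1.0267,  2.5699, -2.4376, -0.3384]))
0.04624631641349641 worktop z top [ 0.5379  0.1352 -0.0006] side [ 0.57    0.1173 -0.0007]
top 2397 [-1.3437  0.0156] 0.9310234940075897 n 0.009287157065901783
side 365 [-1.3058  0.0171] 0.9172676852154394 n 0.010386323972518558
```

```bash
cat >> h.py <<'E'
H=np.array([.676,-.069,.07]);ux=np.array([.991,.13,0]);uy=np.array([-.13,.991,0])
def lidfit(n='side',zmax=.11):
    C=cloud(n,ctrl.get_image(n)[1]);Q=C.reshape(-1,3)-H;x,y,z=Q@ux,Q@uy,Q[:,2]
    m=(abs(y)<.085)&(abs(y)>.025)&(x<-.01)&(x>-.15)&(z<zmax)
    best=None
    for a in np.arange(0,1.1,.01):   # densest plane offset 8 mm from the hinge
        r=x*np.sin(a)+z*np.cos(a)-.009;k=(m&(abs(r)<.004)).sum()
        if best is None or k>best[0]:best=(k,a)
    return best
E
python3 - <<'E'
from h import *
print(lidfit('side'),ctrl.get_state()['ft_force'])
E
```

```text
(np.int64(968), np.float64(0.65)) [ 0.04658551 -0.1299235  -0.1494538 ]
```

```bash
python3 - <<'E'
from h import *
np.set_printoptions(precision=1,suppress=True,linewidth=150)
s=ctrl.get_state();p,d=ctrl.get_image('wrist');C=cloud('wrist',d,s)
Q=C-H
T=s['position']-H;print('tcp mm',T@ux*1e3,T@uy*1e3,T[2]*1e3)
for u in (225,279,292): 
    print(u);print(np.array([[v,Q[v,u]@ux*1e3,Q[v,u]@uy*1e3,Q[v,u,2]*1e3] for v in range(200,300,7)]).T)
q=p[180:300,200:360,::-1].copy();cv2.imwrite('pics/c4.png',cv2.resize(q,(800,600),interpolation=cv2.INTER_CUBIC))
E
```

```text
tcp mm -111.39912022855115 -0.28945404784959644 95.19027179566115
225
[[ 200.   207.   214.   221.   228.   235.   242.   249.   256.   263.   270.   277.   284.   291.   298. ]
 [-106.1 -138.3 -135.9 -131.4 -126.9 -122.2 -116.7 -111.2 -104.6 -149.3 -149.4 -149.  -149.3 -149.5 -149.1]
 [ -45.4  -25.3  -24.9  -25.5  -26.   -26.6  -27.4  -28.2  -29.3  -12.5  -11.9  -11.5  -11.   -10.5  -10.2]
 [ -22.8  112.6  116.3  113.   110.5  107.6  103.2   99.2   93.4  201.4  205.6  208.4  212.3  215.7  218. ]]
279
[[ 200.   207.   214.   221.   228.   235.   242.   249.   256.   263.   270.   277.   284.   291.   298. ]
 [ -99.5 -138.7 -135.8 -131.3 -127.1 -122.5 -119.1 -116.4 -114.4 -111.3 -107.1 -107.1 -104.2 -144.2 -144.1]
 [   0.7    0.7    0.7    0.7    0.7    0.7    0.7    0.7    0.7    0.7    0.8    0.8    0.8    0.7    0.7]
 [ -47.9  113.8  115.7  112.7  110.6  108.2  109.1  111.8  115.9  117.4  116.4  124.1  125.6  206.   209.1]]
292
[[ 200.   207.   214.   221.   228.   235.   242.   249.   256.   263.   270.   277.   284.   291.   298. ]
 [ -99.9 -138.6 -187.5 -131.5 -126.9 -122.3 -119.1 -122.7 -123.2 -122.7 -121.8 -121.3 -122.  -144.3 -144.1]
 [  12.6    6.9    0.7    7.     7.2    7.3    7.3    6.6    6.3    6.1    6.     5.8    5.6    3.8    3.7]
 [ -46.8  113.3  285.7  113.1  110.   107.6  109.2  127.2  136.5  142.5  147.3  152.6  159.8  206.3  209.1]]
```

View pics/c4.png

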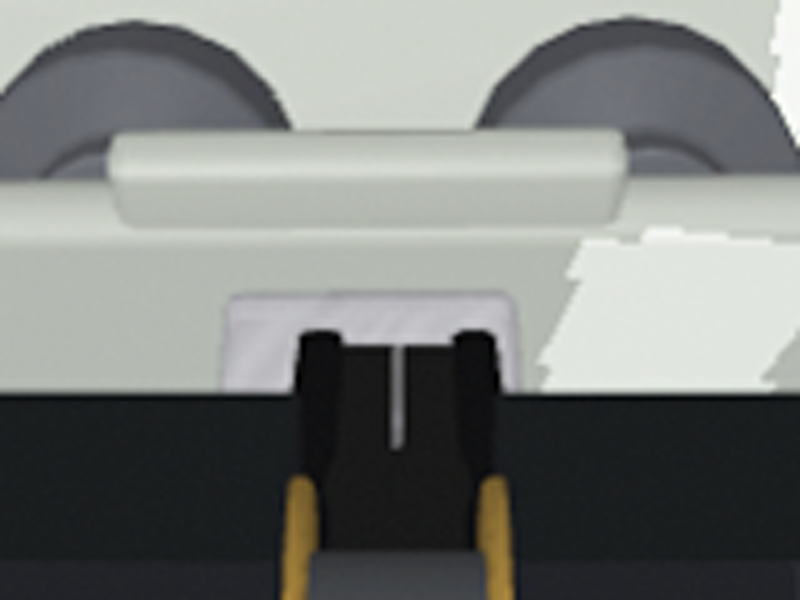

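{"method": "step_arm", "body": {"targets": [[0.8, 0, 1.5, 0, 0, 0, 0], [0.8, 0, 1.5, 0, 0, 0, 0], [0.8, 0, 1.5, 0, 0, 0, 0], [0, 0, 1.5, 0, 0, 0, 0], [0, 0, 0, 0, 0, 0, 0]]}}

```text
time: 4.67
position: [0.5915, -0.0841, 0.2283]
tool_rot: [-0.208, 3.13, -0.001]
ft_force: [-0.3, -0.9, 0.4]
grip_width: 0.004
grip_force: 0.0
```

```bash
python3 - <<'E'
from h import *
np.set_printoptions(precision=1,suppress=True,linewidth=150)
s=ctrl.get_state();p,d=ctrl.get_image('wrist');C=cloud('wrist',d,s);Q=C-H
T=s['position']-H;print('tcp mm',T@ux*1e3,T@uy*1e3,T[2]*1e3)
for u in (225,270,292):
    print(u);print(np.array([[v,Q[v,u]@ux*1e3,Q[v,u]@uy*1e3,Q[v,u,2]*1e3] for v in range(214,300,6)]).T)
t,_=ctrl.get_image('side')
a=cv2.resize(p[190:290,210:350],(560,400),interpolation=cv2.INTER_CUBIC);K,D,Rw,o=cam('side')
q,_=cv2.projectPoints(s['position'][None],cv2.Rodrigues(Rw.T)[0],-Rw.T@o,K,D);print('tcp in side',q, lidfit())
b=cv2.resize(t[100:250,230:320],(240,400),interpolation=cv2.INTER_CUBIC)
cv2.imwrite('pics/c5.png',cv2.hconcat([a,b])[:,:,::-1])
E
```

```text
tcp mm -85.67207549633099 -3.990491851675281 158.2786270789354
225
[[ 214.   220.   226.   232.   238.   244.   250.   256.   262.   268.   274.   280.   286.   292.   298. ]
 [ -77.1  -70.6  -63.3  -56.6  -48.6  -40.6  -31.6  -24.  -123.8 -124.3 -123.5 -124.4 -124.4 -124.5 -123.2]
 [ -44.8  -45.8  -47.   -47.8  -49.2  -50.3  -51.8  -52.7  -16.3  -15.7  -15.5  -14.8  -14.4  -14.   -14. ]
 [  72.1   67.1   60.6   56.4   49.3   43.2   35.1   31.1  263.   267.6  269.1  273.9  276.6  279.4  279.6]]
270
[[ 214.   220.   226.   232.   238.   244.   250.   256.   262.   268.   274.   280.   286.   292.   298. ]
 [ -85.8  -74.3  -68.2  -61.3  -53.9  -46.8  -95.6  -95.3  -95.4  -96.1  -95.6  -95.9  -95.3 -119.4 -118.5]
 [  -9.3   -9.9  -10.   -10.2  -10.4  -10.5   -7.1   -7.    -6.8   -6.6   -6.5   -6.4   -6.3   -5.    -4.9]
 [  99.8   78.2   74.5   69.    62.8   58.2  187.7  194.   200.7  208.   212.6  218.3  221.9  270.1  271.2]]
292
[[ 214.   220.   226.   232.   238.   244.   250.   256.   262.   268.   274.   280.   286.   292.   298. ]
 [ -85.4  -74.8  -68.1  -61.2  -54.7  -46.5  -96.9  -97.4  -97.4  -97.   -96.   -95.4  -96.3 -119.7 -119.2]
 [   6.     6.7    7.     7.2    7.4    7.8    2.9    2.7    2.5    2.4    2.3    2.1    1.9    0.2    0.1]
 [  98.5   79.6   74.1   68.7   64.8   57.3  191.   198.7  204.9  209.9  213.3  217.3  223.7  270.5  272.5]]
tcp in side [[[277.2 148.2]]] (np.int64(1075), np.float64(0.65))
```

View pics/c5.png

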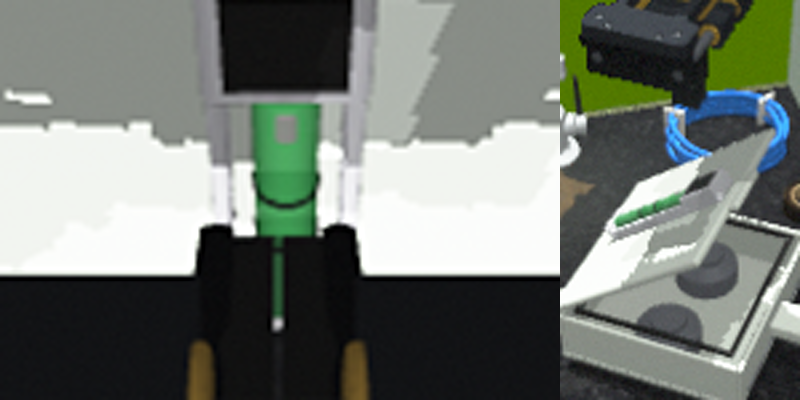

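Measured in both the side and wrist views, the visible tips of the closed fingers end about 27 mm short of the reported TCP. I'll check whether they extend when open.

{"method": "step_arm", "body": {"targets": [[0, 0.3, 1, 0, 0, 0, 0.6], [0, 0, 1, 0, 0, 0, 0.6], [0, 0, 0, 0, 0, 0, 0.6], [0, 0, 0, 0, 0, 0, 0.6], [0, 0, 0, 0, 0, 0, 0.6]]}}

```text
time: 5.23
position: [0.5894, -0.0808, 0.2454]
tool_rot: [-0.208, 3.135, 0.0]
ft_force: [0.2, -0.1, -0.9]
grip_width: 0.3
grip_force: 0.0
```

```bash
python3 - <<'E'
from h import *
np.set_printoptions(precision=1,suppress=True,linewidth=150)
s=ctrl.get_state();p,d=ctrl.get_image('wrist');Q=cloud('wrist',d,s)-H
T=s['position']-H;print('tcp mm',T@ux*1e3,T@uy*1e3,T[2]*1e3,s['grip_width'])
t,_=ctrl.get_image('side')
m=(Q[...,2]<T[2]+.065)&(Q[...,2]>T[2]-.02)&(abs(Q@ux-T@ux)<.03)
v,u=np.nonzero(m);q=Q[m];print(m.sum(),'lowest',np.sort((q[:,2]-T[2])*1e3)[[0,20,60]],'v',v.min(),'u',u.min(),u.max())
K,D,Rw,o=cam('side')
for dz in (0,.0187): print(cv2.projectPoints((s['position']+[0,0,dz])[None],cv2.Rodrigues(Rw.T)[0],-Rw.T@o,K,D)[0])
a=cv2.resize(p[190:290,200:360],(500,400));b=cv2.resize(t[90:190,230:305],(300,400),interpolation=cv2.INTER_CUBIC)
cv2.imwrite('pics/c6.png',cv2.hconcat([a,b])[:,:,::-1])
E
```

```text
tcp mm -87.3085991684826 -0.40909292124464586 175.4093797327994 0.299619052679659
2161 lowest [27.5 28.4 29.5] v 246 u 213 345
[[[277.2 142.6]]]
[[[277.1 134.9]]]
```

View pics/c6.png

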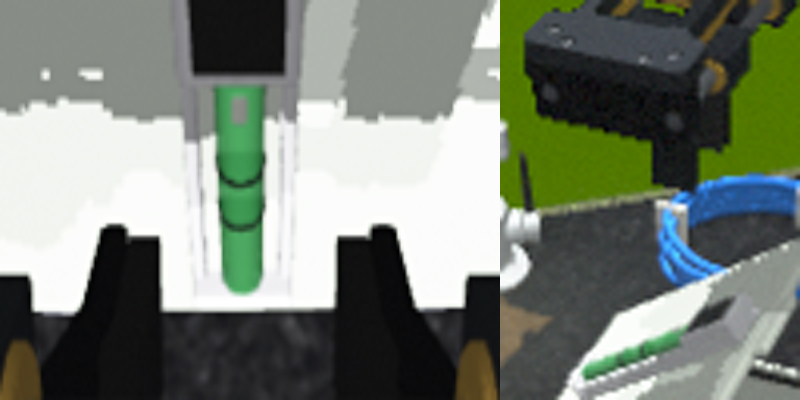

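The fingertips really do end about 27 mm above the reported TCP, so I'll use that offset from here. Next I close the gripper, come down onto the pad and follow its arc.

{"method": "step_arm", "body": {"targets": [[0, 0, -1.2, 0, 0, 0, 0], [0, 0, -1.4, 0, 0, 0, 0], [0, 0, -1.9, 0, 0, 0, 0], [-0.1, 0, -2, 0, 0, 0, 0], [-0.1, 0, -2, 0, 0, 0, 0]]}}

```text
time: 5.75
position: [0.5869, -0.0808, 0.1584]
tool_rot: [0.208, -3.134, -0.0]
ft_force: [-0.1, -0.2, 0.1]
grip_width: 0.184
grip_force: 0.0
```

{"method": "step_arm", "body": {"targets": [[-0.1, 0, -1, 0, 0, 0, 0], [-0.6, -0.1, -0.6, 0, 0, 0, 0], [-0.6, -0.1, -0.6, 0, 0, 0, 0], [-0.5, 0, -0.7, 0, 0, 0, 0], [-0.5, -0.1, -0.7, 0, 0, 0, 0]]}}

```text
time: 6.17
position: [0.5645, -0.0839, 0.1248]
tool_rot: [-0.208, 3.133, 0.0]
ft_force: [0.3, -0.2, 1.1]
grip_width: 0.005
grip_force: 0.6
```

```bash
python3 - <<'E'
from h import *
s=ctrl.get_state();T=s['position']-H;print(s['position'],s['ft_force'],'tip',T@ux,T@uy,T[2]+.027);k,a=lidfit();print(k,a)
print('press',-.1425*np.cos(a)+.024*np.sin(a),.1425*np.sin(a)+.024*np.cos(a))
E
```

```text
[ 0.56454317 -0.08388933  0.12482615] [ 0.29316672 -0.15819845  1.05411267] tip -0.112389332675564 -0.00026593840275989495 0.08182615243511093
1305 0.42
press -0.12032892312107424 0.08001999912848415
```

{"method": "step_arm", "body": {"targets": [[-0.5, -0.1, -0.7, 0, 0, 0, 0], [-0.5, -0.1, -0.75, 0, 0, 0, 0], [-0.5, 0, -0.8, 0, 0, 0, 0], [-0.5, -0.1, -0.8, 0, 0, 0, 0], [-0.4, 0, -0.8, 0, 0, 0, 0]]}}

```text
time: 6.63
position: [0.5398, -0.087, 0.085]
tool_rot: [0.208, -3.135, 0.0]
ft_force: [1.1, -0.8, 1.3]
grip_width: 0.005
grip_force: 0.5
```

{"method": "step_arm", "body": {"targets": [[-0.3, -0.1, -0.5, 0, 0, 0, 0], [-0.2, 0, -0.4, 0, 0, 0, 0], [0, 0, -0.2, 0, 0, 0, 0], [0, 0, 0, 0, 0, 0, 0], [0, 0, 0, 0, 0, 0, 0]]}}

```text
time: 7.05
position: [0.5354, -0.0878, 0.0747]
tool_rot: [0.208, -3.134, -0.0]
ft_force: [0.4, -0.1, 0.8]
grip_width: 0.005
grip_force: 0.0
```

```bash
python3 - <<'E'
from h import *
s=ctrl.get_state();T=s['position']-H;print(s['position'],s['ft_force'],'tip',T@ux,T@uy,T[2]+.027);k,a=lidfit();print(k,a)
E
```

```text
[ 0.53538738 -0.08776602  0.07474994] [ 0.42267842 -0.1032919   0.79049201] tip -0.1417866945744042 -0.0003174891646356569 0.03174994034625159
1413 0.05
```

{"method": "step_arm", "body": {"targets": [[0, 0, -0.1, 0, 0, 0, 0], [0, 0, -0.1, 0, 0, 0, 0], [0, 0, -0.1, 0, 0, 0, 0], [0, 0, 0, 0, 0, 0, 0], [0, 0, 0, 0, 0, 0, 0]]}}

```text
time: 7.52
position: [0.5355, -0.0878, 0.0719]
tool_rot: [-0.208, 3.135, -0.0]
ft_force: [0.3, -0.1, 0.4]
grip_width: 0.003
grip_force: 0.2
```

{"method": "step_arm", "body": {"targets": [[0, 0, -0.1, 0, 0, 0, 0], [0, 0, -0.1, 0, 0, 0, 0], [0, 0, 0, 0, 0, 0, 0], [0, 0, 0, 0, 0, 0, 0], [0, 0, 0, 0, 0, 0, 0]]}}

```text
time: 7.93
position: [0.5353, -0.0878, 0.0699]
tool_rot: [0.208, -3.134, -0.0]
ft_force: [-2.6, -0.1, 3.1]
grip_width: 0.005
grip_force: 1.4
```

{"method": "step_arm", "body": {"targets": [[0, 0, -0.1, 0, 0, 0, 0], [0, 0, -0.1, 0, 0, 0, 0], [0, 0, 0, 0, 0, 0, 0], [0, 0, 0, 0, 0, 0, 0], [0, 0, 0, 0, 0, 0, 0]]}}

```text
time: 8.35
position: [0.5354, -0.0879, 0.069]
tool_rot: [0.208, -3.135, -0.001]
ft_force: [-5.1, 0.6, 9.1]
grip_width: 0.007
grip_force: 5.1
```

{"method": "step_arm", "body": {"targets": [[0, 0, -0.1, 0, 0, 0, 0], [0, 0, -0.1, 0, 0, 0, 0], [0, 0, 0, 0, 0, 0, 0], [0, 0, 0, 0, 0, 0, 0], [0, 0, 0, 0, 0, 0, 0]]}}

```text
time: 8.77
position: [0.5353, -0.0879, 0.0684]
tool_rot: [0.208, -3.134, -0.002]
ft_force: [-9.3, 0.4, 19.8]
grip_width: 0.004
grip_force: 10.0
```

The lid is home at about 20 N. Lifting off to read the bubble.

{"method": "step_arm", "body": {"targets": [[0, 0, 1, 0, 0, 0, 0], [1.5, 0.2, 2, 0, 0, 0, 0], [2.2, 0.3, 2, 0, 0, 0, 0], [2.3, 0.3, 2, 0, 0, 0, 0], [2.5, 0.3, 0, 0, 0, 0, 0.5]]}}

```text
time: 9.18
position: [0.6243, -0.0766, 0.1405]
tool_rot: [-0.208, 3.127, 0.0]
ft_force: [0.4, -0.7, 1.3]
grip_width: 0.027
grip_force: 0.0
```

{"method": "step_arm", "body": {"targets": [[0, 0, 0, 0, 0, 0, 0.8], [0, 0, 0, 0, 0, 0, 0.8], [0, 0, 0, 0, 0, 0, 0.8], [0, 0, 0, 0, 0, 0, 0.8], [0, 0, 0, 0, 0, 0, 0.8]]}}

```text
time: 9.6
position: [0.6195, -0.077, 0.1356]
tool_rot: [0.207, -3.134, -0.001]
ft_force: [-0.8, -0.2, 0.0]
grip_width: 0.377
grip_force: 0.0
```

{"method": "step_arm", "body": {"targets": [[0, 0, 0, 0, 0, 0, 0.8], [0, 0, 0, 0, 0, 0, 0.8], [0, 0, 0, 0, 0, 0, 0.8], [0, 0, 0, 0, 0, 0, 0.8], [0, 0, 0, 0, 0, 0, 0.8]]}}

```text
time: 10.02
position: [0.6204, -0.0767, 0.1359]
tool_rot: [-0.208, 3.135, 0.0]
ft_force: [-0.7, -0.3, 0.3]
grip_width: 0.746
grip_force: 0.0
```

```bash
python3 - <<'E'
from h import *
s=ctrl.get_state();print(s['position'],s['time'])
p,d=ctrl.get_image('wrist')
K,D,Rw,o=cam('wrist',s)
def pj(X): return cv2.projectPoints(np.array(X)[None],cv2.Rodrigues(Rw.T)[0],-Rw.T@o,K,D)[0][0,0]
c=pj(H+ux*-.08+[0,0,.026]);print('vial pred',c)
x,y=map(int,c);y0=max(0,y-90);q=p[y0:y0+180,max(0,x-120):x+120]
cv2.imwrite('pics/c7.png',cv2.resize(q,(800,600),interpolation=cv2.INTER_CUBIC)[:,:,::-1]);cv2.imwrite('pics/w7.png',p[:,:,::-1]);print(y0,x-120)
E
```

```text
[ 0.62042099 -0.07671087  0.13593791] 10.0167
vial pred [278.14309344 186.95365712]
96 158
```

View pics/c7.png

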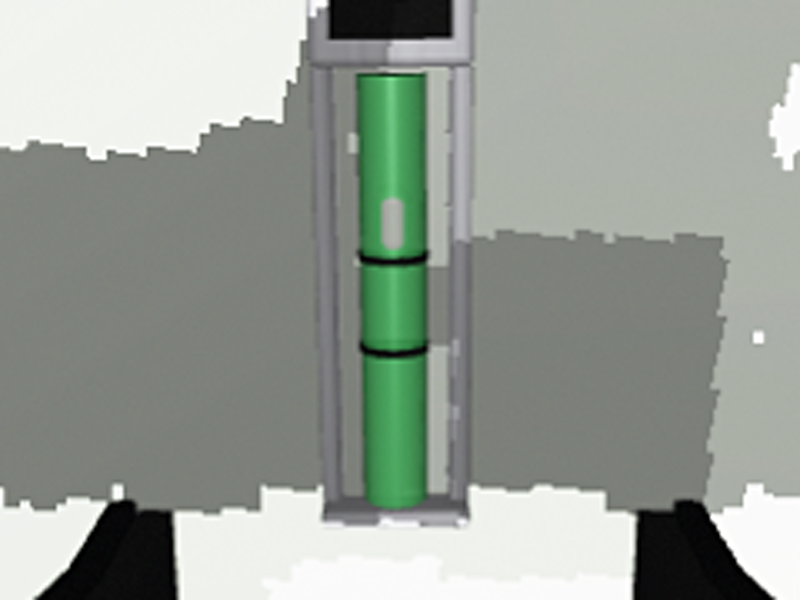

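The vial's lines are at crop rows 258 and 350 and the bubble at row 223, about 16 mm to the front with the lid unpressed. I'll re-measure by code once it has settled.

{"method": "step_arm", "body": {"targets": [[0, 0, 0, 0, 0, 0, 0.9], [0, 0, 0, 0, 0, 0, 0.9], [0, 0, 0, 0, 0, 0, 0.9], [0, 0, 0, 0, 0, 0, 0.9], [0, 0, 0, 0, 0, 0, 0.9]]}}

```text
time: 10.48
position: [0.6205, -0.0767, 0.1359]
tool_rot: [-0.208, 3.135, 0.0]
ft_force: [-0.6, 0.4, 0.2]
grip_width: 0.899
grip_force: 0.0
```

```bash
cat >> h.py <<'E'
def bubble(name):
    s=ctrl.get_state();p,d=ctrl.get_image('wrist');cv2.imwrite(f'pics/{name}.png',p[:,:,::-1])
    i=p.astype(int);g=((i[...,1]-i[...,0]>40)&(i[...,1]-i[...,2]>20)).astype(np.uint8)
    n,l,st,_=cv2.connectedComponentsWithStats(cv2.morphologyEx(g,cv2.MORPH_CLOSE,np.ones((9,9))))
    k=1+np.argmax(st[1:,4]);x,y,w,h=st[k,:4]
    cc=p[y+1:y+h-1,x+w//4:x+w-w//4].astype(int);sat=cc.max(2)-cc.min(2);br=cc.max(2)
    rows=np.arange(y+1,y+h-1)
    dk=rows[br.mean(1)<br.mean(1).max()*.55];bm=(sat<35)&(br>110)
    bv,bu=np.nonzero(bm);print('vial box',x,y,w,h,'dark rows',dk,'bubble px',len(bv),'mid row',(rows[bv].min()+rows[bv].max())/2 if len(bv) else None,rows[bv].mean() if len(bv) else None)
    return s,x+w/2
def vialmm(s,u,rows,zrel=.028):
    # rays onto the plane of the vial: mm along unit x from the hinge
    return [(plane('wrist',[(u,r)],H[2]+zrel,s)[0]-H)@ux*1e3 for r in rows]
E
python3 - <<'E'
from h import *
s,u=bubble('w8');print(s['time'],s['position'],u)
print(vialmm(s,u,[96+258*.3,96+350*.3,96+223*.3]))
E
```

```text
vial box 265 118 21 131 dark rows [173 174 175 201 202 203] bubble px 86 mid row 162.5 162.67441860465115
10.4833 [ 0.62048837 -0.07674883  0.13589082] 275.5
[np.float64(-88.90299687241576), np.float64(-71.24263238819357), np.float64(-95.43861687651317)]
```

{"method": "step_arm", "body": {"targets": [[-3.3, -0.4, 0, 0, 0, -3, 1], [-3.3, -0.4, 0, 0, 0, -3, 1], [-3.3, -0.4, 0, 0, 0, -3, 1], [-3.3, -0.4, 0, 0, 0, -3, 1], [-3.5, -0.5, 0, 0, 0, -3, 1]]}}

```text
time: 10.95
position: [0.4522, -0.0978, 0.1356]
tool_rot: [-0.206, -3.135, 0.0]
ft_force: [-0.6, -0.8, 0.6]
grip_width: 0.998
grip_force: 0.0
```

{"method": "step_arm", "body": {"targets": [[0, 0, -1, 0, 0, 0, 1], [0, 0, -1, 0, 0, 0, 1], [0, 0, 0, 0, 0, 0, 1], [0, 0, 0, 0, 0, 0, 1], [0, 0, 0, 0, 0, 0, 1]]}}

```text
time: 11.37
position: [0.4544, -0.0978, 0.1157]
tool_rot: [-0.202, -3.135, 0.002]
ft_force: [-0.5, -0.5, 1.0]
grip_width: 0.996
grip_force: 0.0
```

```bash
python3 - <<'E'
from h import *
np.set_printoptions(precision=4,suppress=True)
s=ctrl.get_state();p,d=ctrl.get_image('wrist');C=cloud('wrist',d,s)
print(s['position'],s['ft_force'])
m=(C[...,2]>.095)&(C[...,2]<.125)&(np.hypot(C[...,0]-.453,C[...,1]+.098)<.03)
q=C[m];print(m.sum(),q[:,:2].min(0),q[:,:2].max(0),np.median(q[:,2]),q[q[:,2]>.1][:,:2].mean(0))
t=np.median(q[:,2]);r=q[abs(q[:,2]-t)<.003];print('top',t,r[:,:2].min(0),r[:,:2].max(0),(r[:,:2].min(0)+r[:,:2].max(0))/2)
cv2.imwrite('pics/w9.png',p[:,:,::-1])
E
```

```text
[ 0.4544 -0.0978  0.1157] [-0.4657 -0.4999  0.9989]
3300 [ 0.4339 -0.1208] [ 0.4741 -0.0813] 0.10636099308612297 [ 0.452  -0.1006]
top 0.10636099308612297 [ 0.4346 -0.1199] [ 0.472  -0.0819] [ 0.4533 -0.1009]
```

View pics/w9.png

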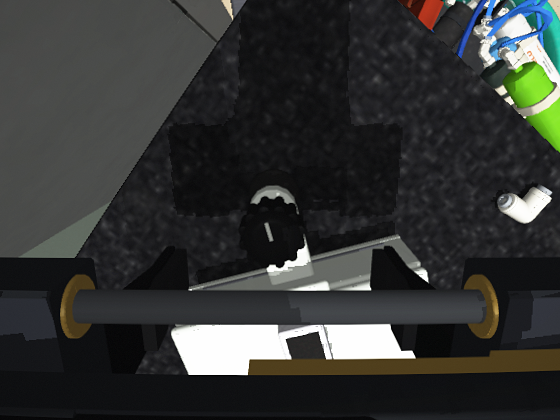

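The wrist view shows the knob at about (272,230), between the open fingers. I'll centre on it and go down.

{"method": "step_arm", "body": {"targets": [[-0.1, -0.3, -1.3, 0, 0, 0, 1], [0, 0, -1.3, 0, 0, 0, 1], [0, 0, -1.3, 0, 0, 0, 1], [0, 0, -1.3, 0, 0, 0, 1], [0, 0, -1.3, 0, 0, 0, 1]]}}

```text
time: 11.83
position: [0.4533, -0.1009, 0.0504]
tool_rot: [0.202, 3.135, -0.002]
ft_force: [0.0, 0.3, 0.9]
grip_width: 0.998
grip_force: 0.0
```

{"method": "step_arm", "body": {"targets": [[0, 0, 0, 0, 0, 0, 0.4], [0, 0, 0, 0, 0, 0, 0.4], [0, 0, 0, 0, 0, 0, 0.4], [0, 0, 0, 0, 0, 0, 0.4], [0, 0, 0, 0, 0, 0, 0.4]], "force": 20}}

```text
time: 12.25
position: [0.4533, -0.1008, 0.0517]
tool_rot: [0.203, 3.133, 0.0]
ft_force: [0.0, -0.1, -0.7]
grip_width: 0.708
grip_force: 0.0
```

{"method": "step_arm", "body": {"targets": [[0, 0, 0, 0, 0, 0, 0.2], [0, 0, 0, 0, 0, 0, 0.2], [0, 0, 0, 0, 0, 0, 0.2], [0, 0, 0, 0, 0, 0, 0.2], [0, 0, 0, 0, 0, 0, 0.2]], "force": 40}}

```text
time: 12.67
position: [0.4525, -0.102, 0.0511]
tool_rot: [0.204, 3.135, -0.002]
ft_force: [-0.2, -2.9, 1.5]
grip_width: 0.427
grip_force: 40.0
```

{"method": "step_arm", "body": {"targets": [[0, 0, -0.07, 0, 0, 6.4, 0.2], [0, 0, -0.07, 0, 0, 6.4, 0.2], [0, 0, -0.07, 0, 0, 6.4, 0.2], [0, 0, -0.07, 0, 0, 6.4, 0.2], [0, 0, -0.07, 0, 0, 6.4, 0.2]]}}

```text
time: 13.08
position: [0.4514, -0.1029, 0.0476]
tool_rot: [0.673, -3.066, 0.002]
ft_force: [-4.3, -5.6, 4.7]
grip_width: 0.421
grip_force: 40.0
```

{"method": "step_arm", "body": {"targets": [[0, 0, 0, 0, 0, 0, 0.2], [0, 0, 0, 0, 0, 0, 0.2], [0, 0, 0, 0, 0, 0, 0.2], [0, 0, 0, 0, 0, 0, 0.2], [0, 0, 0, 0, 0, 0, 0.2]]}}

```text
time: 13.5
position: [0.4513, -0.1029, 0.0475]
tool_rot: [0.667, -3.067, 0.002]
ft_force: [-4.0, -6.3, 3.5]
grip_width: 0.422
grip_force: 40.0
```

```bash
python3 - <<'E'
from h import *
s=ctrl.get_state();M=R.from_rotvec(s['tool_rot']).as_matrix();print(s['position'],np.degrees(np.arctan2(-M[0,1],M[1,1])),s['torque'],s['ft_force'],M[:,2])
E
```

```text
[ 0.45131532 -0.10294534  0.04754756] 24.546802874064596 [-1.04579183  0.79510193  0.22498701] [-4.02015706 -6.27618633  3.47420838] [-0.00204044 -0.00204403 -0.99999583]
```

{"method": "step_arm", "body": {"targets": [[0, 0, 0, 0, 0, 0, 0.7], [0, 0, 0, 0, 0, 0, 1], [0, 0, 0, 0, 0, 0, 1], [0, 0, 0, 0, 0, 0, 1], [0, 0, 0, 0, 0, 0, 1]]}}

```text
time: 13.92
position: [0.4526, -0.1002, 0.0473]
tool_rot: [-0.67, 3.069, 0.001]
ft_force: [-0.0, 0.2, -1.2]
grip_width: 0.721
grip_force: 0.0
```

{"method": "step_arm", "body": {"targets": [[0, 0, 1, 0, 0, 0, 1], [0, 0, 2, 0, 0, 0, 1], [0, 0, 2, 0, 0, -3, 1], [0, 0, 2, 0, 0, -3, 1], [0, 0, 1.8, 0, 0, -3, 1]]}}

```text
time: 14.33
position: [0.4528, -0.1008, 0.1374]
tool_rot: [-0.422, 3.112, 0.0]
ft_force: [0.5, 0.2, -0.2]
grip_width: 0.99
grip_force: 0.0
```

{"method": "step_arm", "body": {"targets": [[3.3, 0.5, 0, 0, 0, -3, 1], [3.4, 0.5, 0, 0, 0, -3, 1], [3.4, 0.5, 0, 0, 0, -2, 1], [3.4, 0.5, 0, 0, 0, 0, 1], [3.4, 0.5, 0, 0, 0, 0, 1]]}}

```text
time: 14.75
position: [0.6233, -0.0747, 0.1361]
tool_rot: [-0.21, 3.134, 0.001]
ft_force: [-0.9, -0.8, 1.0]
grip_width: 0.999
grip_force: 0.0
```

{"method": "step_arm", "body": {"targets": [[0, 0, 0, 0, 0, 0, 1], [0, 0, 0, 0, 0, 0, 1], [0, 0, 0, 0, 0, 0, 1], [0, 0, 0, 0, 0, 0, 1], [0, 0, 0, 0, 0, 0, 1]]}}

```text
time: 15.17
position: [0.6206, -0.0763, 0.1363]
tool_rot: [-0.206, 3.134, 0.001]
ft_force: [0.2, 0.2, 0.4]
grip_width: 1.001
grip_force: 0.0
```

```bash
python3 - <<'E'
from h import *
s,u=bubble('w10');print(s['time'],s['position'],u)
E
```

```text
vial box 265 115 20 131 dark rows [170 171 172 198 199 200] bubble px 67 mid row 173.0 173.28358208955223
15.1667 [ 0.62064959 -0.07628579  0.13632015] 275.0
```

```bash
python3 - <<'E'
import cv2,numpy as np
for f in ('w8','w10'):
    p=cv2.imread(f'pics/{f}.png').astype(int);print(f,[(r,*p[r,275]) for r in range(150,190,1) if p[r,275].max()-p[r,275].min()<45])
E
```

```text
w8 [(155, np.int64(157), np.int64(186), np.int64(153)), (156, np.int64(181), np.int64(186), np.int64(185)), (157, np.int64(171), np.int64(180), np.int64(176)), (158, np.int64(170), np.int64(178), np.int64(174)), (159, np.int64(171), np.int64(180), np.int64(175)), (160, np.int64(171), np.int64(179), np.int64(175)), (161, np.int64(170), np.int64(179), np.int64(174)), (162, np.int64(170), np.int64(179), np.int64(173)), (163, np.int64(171), np.int64(179), np.int64(175)), (164, np.int64(170), np.int64(179), np.int64(173)), (165, np.int64(170), np.int64(178), np.int64(173)), (166, np.int64(170), np.int64(177), np.int64(173)), (167, np.int64(170), np.int64(178), np.int64(174)), (168, np.int64(170), np.int64(177), np.int64(173)), (169, np.int64(167), np.int64(172), np.int64(171)), (170, np.int64(151), np.int64(171), np.int64(151)), (174, np.int64(11), np.int64(2), np.int64(11)), (175, np.int64(41), np.int64(66), np.int64(36))]
w10 [(166, np.int64(181), np.int64(185), np.int64(186)), (167, np.int64(176), np.int64(182), np.int64(179)), (168, np.int64(174), np.int64(182), np.int64(177)), (169, np.int64(165), np.int64(173), np.int64(167)), (170, np.int64(97), np.int64(100), np.int64(96)), (171, np.int64(7), np.int64(4), np.int64(6)), (172, np.int64(62), np.int64(64), np.int64(62)), (173, np.int64(151), np.int64(157), np.int64(153)), (174, np.int64(170), np.int64(177), np.int64(173)), (175, np.int64(140), np.int64(147), np.int64(142)), (176, np.int64(119), np.int64(125), np.int64(122)), (177, np.int64(121), np.int64(127), np.int64(124)), (178, np.int64(122), np.int64(128), np.int64(125)), (179, np.int64(122), np.int64(124), np.int64(125)), (180, np.int64(117), np.int64(135), np.int64(116))]
```

The bubble is 7.7 mm to the front with the lid unpressed. The seal accounts for 7.5 mm of that, so the unit is level. Now the final press.

{"method": "step_arm", "body": {"targets": [[-1.7, -0.2, 0, 0, 0, 0, 0], [-1.7, -0.2, 0, 0, 0, 0, 0], [-1.7, -0.2, 0, 0, 0, 0, 0], [-1.7, -0.2, 0, 0, 0, 0, 0], [-1.7, -0.3, 0, 0, 0, 0, 0]], "force": 15}}

```text
time: 15.63
position: [0.5352, -0.0867, 0.1358]
tool_rot: [-0.208, 3.134, 0.002]
ft_force: [-0.8, -1.3, 1.4]
grip_width: 0.705
grip_force: 0.0
```

{"method": "step_arm", "body": {"targets": [[0, 0, -1, 0, 0, 0, 0], [0, 0, -1, 0, 0, 0, 0], [0, 0, -1, 0, 0, 0, 0], [0, 0, 0, 0, 0, 0, 0], [0, 0, 0, 0, 0, 0, 0]]}}

```text
time: 16.05
position: [0.5362, -0.0865, 0.1041]
tool_rot: [0.209, -3.132, 0.001]
ft_force: [0.2, -0.4, -0.0]
grip_width: 0.327
grip_force: 0.0
```

{"method": "step_arm", "body": {"targets": [[0, 0, 0, 0, 0, 0, 0], [0, 0, 0, 0, 0, 0, 0], [0, 0, 0, 0, 0, 0, 0], [0, 0, 0, 0, 0, 0, 0], [0, 0, -1, 0, 0, 0, 0]]}}

```text
time: 16.47
position: [0.5383, -0.087, 0.097]
tool_rot: [-0.208, 3.13, -0.0]
ft_force: [0.8, 0.5, 0.4]
grip_width: 0.018
grip_force: 0.0
```

{"method": "step_arm", "body": {"targets": [[0, 0, -1, 0, 0, 0, 0], [0, 0, -0.8, 0, 0, 0, 0], [0, 0, -0.5, 0, 0, 0, 0], [0, 0, -0.2, 0, 0, 0, 0], [0, 0, 0, 0, 0, 0, 0]]}}

```text
time: 16.88
position: [0.5356, -0.0867, 0.0696]
tool_rot: [0.208, -3.133, -0.0]
ft_force: [-0.2, 0.2, 0.2]
grip_width: 0.002
grip_force: 0.0
```

Commanded z is now about 0.070. I'll lower in small steps.

{"method": "step_arm", "body": {"targets": [[0, 0, -0.1, 0, 0, 0, 0], [0, 0, -0.1, 0, 0, 0, 0], [0, 0, -0.1, 0, 0, 0, 0], [0, 0, -0.1, 0, 0, 0, 0], [0, 0, 0, 0, 0, 0, 0]]}}

```text
time: 17.3
position: [0.5363, -0.0869, 0.067]
tool_rot: [0.208, -3.135, -0.001]
ft_force: [-3.4, 0.3, 5.7]
grip_width: 0.005
grip_force: 2.9
```

{"method": "step_arm", "body": {"targets": [[0, 0, -0.1, 0, 0, 0, 0], [0, 0, 0, 0, 0, 0, 0], [0, 0, 0, 0, 0, 0, 0], [0, 0, 0, 0, 0, 0, 0], [0, 0, 0, 0, 0, 0, 0]]}}

```text
time: 17.72
position: [0.5364, -0.0869, 0.0668]
tool_rot: [0.208, -3.135, -0.001]
ft_force: [-5.7, 0.5, 11.4]
grip_width: -0.001
grip_force: 5.5
```

{"method": "step_arm", "body": {"targets": [[0, 0, 0, 0, 0, 0, 0], [0, 0, 0, 0, 0, 0, 0], [0, 0, 0, 0, 0, 0, 0], [0, 0, 0, 0, 0, 0, 0], [0, 0, 0, 0, 0, 0, 0]]}}

```text
time: 18.13
position: [0.5364, -0.0869, 0.0668]
tool_rot: [0.208, -3.135, -0.001]
ft_force: [-5.3, -0.2, 10.2]
grip_width: 0.006
grip_force: 5.5
```

{"method": "step_arm", "body": {"targets": [[0, 0, 0, 0, 0, 0, 0], [0, 0, 0, 0, 0, 0, 0], [0, 0, 0, 0, 0, 0, 0], [0, 0, 0, 0, 0, 0, 0], [0, 0, 0, 0, 0, 0, 0]]}}

```text
time: 18.55
position: [0.5364, -0.0869, 0.0668]
tool_rot: [0.208, -3.135, -0.001]
ft_force: [-5.3, -0.1, 11.0]
grip_width: 0.008
grip_force: 5.5
```

{"method": "step_arm", "body": {"targets": [[0, 0, 0, 0, 0, 0, 0], [0, 0, 0, 0, 0, 0, 0], [0, 0, 0, 0, 0, 0, 0], [0, 0, 0, 0, 0, 0, 0], [0, 0, 0, 0, 0, 0, 0]]}}

```text
time: 18.97
position: [0.5364, -0.0869, 0.0668]
tool_rot: [0.208, -3.135, -0.001]
ft_force: [-5.2, 1.5, 11.2]
grip_width: 0.002
grip_force: 5.5
```

{"method": "step_arm", "body": {"targets": [[0, 0, 0, 0, 0, 0, 0], [0, 0, 0, 0, 0, 0, 0], [0, 0, 0, 0, 0, 0, 0], [0, 0, 0, 0, 0, 0, 0], [0, 0, 0, 0, 0, 0, 0]]}}

```text
time: 19.38
position: [0.5364, -0.0869, 0.0668]
tool_rot: [0.208, -3.135, -0.001]
ft_force: [-6.3, 1.2, 11.0]
grip_width: 0.009
grip_force: 5.5
```

```bash
python3 - <<'E'
from h import *
s=ctrl.get_state();print(s['position'],s['ft_force'])
p,_=ctrl.get_image('side');cv2.imwrite('pics/s11.png',p[:,:,::-1]);K,D,Rw,o=cam('side')
i=p.astype(int);g=((i[...,1]-i[...,0]>35)&(i[...,1]-i[...,2]>20)).astype(np.uint8);g[:150]=0
n,l,st,_=cv2.connectedComponentsWithStats(cv2.morphologyEx(g,cv2.MORPH_CLOSE,np.ones((5,5))))
k=[j for j in range(1,n) if st[j,0]>220 and st[j,0]<330];k=max(k,key=lambda j:st[j,4]);x,y,w,h=st[k,:4];print(x,y,w,h)
X=[H+ux*a+[0,0,.026] for a in (-.038,-.071,-.08,-.089,-.122)]
print(cv2.projectPoints(np.array(X),cv2.Rodrigues(Rw.T)[0],-Rw.T@o,K,D)[0][:,0].round(1).tolist())
# profile along the vial axis across +-1.5px
q=cv2.fitLine(np.argwhere(l==k)[:,::-1].astype(np.float32),cv2.DIST_L2,0,.01,.01).ravel();t=np.arange(-24,24.1,.75)
big=p[...,::1]
def prof(off):
    return cv2.remap(big,(q[2]+t*q[0]-off*q[1]).astype(np.float32)[None],(q[3]+t*q[1]+off*q[0]).astype(np.float32)[None],cv2.INTER_LINEAR)[0].astype(int)
print(q)
for off in (-2,-1,0,1): 
    a=prof(off);print(off,'G',a[:,1].tolist(),'\n  G-R',(a[:,1]-a[:,0]).tolist())
E
```

```text
[ 0.53637732 -0.08691776  0.06677765] [-6.33181142  1.1926998  11.00747678]
259 189 10 7
[[258.2, 189.8], [271.0, 193.5], [274.5, 194.5], [278.1, 195.6], [291.3, 199.4]]
[  0.93404686   0.35715047 263.44186    192.39536   ]
-2 G [82, 83, 83, 81, 80, 82, 90, 154, 217, 253, 241, 241, 254, 254, 255, 255, 255, 255, 255, 255, 255, 255, 255, 255, 254, 244, 207, 175, 180, 197, 205, 205, 210, 221, 201, 164, 89, 55, 35, 37, 37, 35, 34, 31, 32, 31, 33, 31, 29, 27, 26, 26, 25, 24, 25, 26, 30, 23, 21, 23, 26, 22, 18, 16, 19] 
  G-R [4, 4, 4, 2, 3, 4, 4, 5, 5, 2, 4, 4, 1, 0, 1, 1, 1, 1, 1, 1, 1, 1, 1, 1, 1, 3, 15, 46, 61, 65, 81, 73, 69, 70, 86, 74, 33, 13, 1, 3, 3, 3, 4, 0, 0, 0, 4, 2, 1, 2, -1, 1, 3, 0, 0, 1, 1, -2, -2, 2, 3, 0, -2, -3, 0]
-1 G [84, 84, 81, 78, 76, 77, 93, 140, 229, 242, 244, 244, 252, 254, 255, 255, 255, 255, 255, 255, 255, 255, 254, 254, 252, 240, 208, 191, 197, 201, 205, 203, 204, 207, 207, 197, 134, 77, 38, 43, 35, 31, 35, 40, 39, 32, 34, 33, 31, 32, 27, 20, 24, 26, 25, 22, 25, 24, 22, 20, 19, 20, 19, 19, 20] 
  G-R [3, 2, 4, 2, 3, 4, 4, 4, 4, 4, 3, 4, 1, 0, 1, 1, 1, 1, 1, 
[... 493 characters left out ...]
, 1, 0, 1, 1, 1, 1, 1, 1, 1, 1, 1, 1, 1, 1, 10, 41, 91, 96, 94, 93, 94, 91, 90, 90, 86, 77, 63, 55, 34, 3, 2, 1, 3, 4, 3, 3, 1, 2, 4, 2, -3, 0, 5, 3, 2, 2, 2, 3, 2, 0, 2, 2, 0, -1]
1 G [78, 80, 82, 81, 81, 81, 75, 92, 130, 194, 232, 252, 255, 255, 255, 255, 255, 255, 255, 255, 255, 255, 254, 253, 247, 211, 153, 152, 154, 151, 150, 146, 143, 143, 141, 138, 133, 127, 123, 123, 65, 36, 40, 48, 49, 51, 49, 36, 26, 23, 24, 24, 26, 26, 24, 24, 26, 24, 22, 20, 22, 20, 13, 17, 18] 
  G-R [4, 4, 4, 4, 3, 3, 3, 3, 4, 7, 4, 1, 1, 1, 1, 1, 1, 1, 1, 1, 1, 1, 0, 0, 1, 11, 41, 70, 77, 75, 76, 74, 72, 72, 71, 69, 67, 62, 60, 48, 16, 2, 2, 3, 3, 5, 3, 1, 2, 2, -2, -2, 0, -1, 0, 0, 1, 5, 6, 4, 3, 3, 0, 0, -1]
```

```bash
python3 -c "
from bench import ctrl
print(ctrl.close_job())"
```

```text
the job is handed in; nothing more can be done
None
```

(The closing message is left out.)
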